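# Load the casting centrifuge, wind its arm to the stop and hold it there

## Robot

A 6-joint arm with a two-finger parallel gripper is mounted at the origin on a cart in front of the work surface, level with it; the furniture and walls round the work are solid. World frame = base frame: x ahead of the robot, y to its left, z up, the work surface at z = 0. Lengths are in m, angles in rad, forces in N, time in s.
With the tool pointing down it reaches from about 0.425 to 0.95 m from the base axis. Payload 3.5 kg.
Tool frame: the origin (TCP) lies at the very end of the fingers, on their centre line; the grasp point (between the pads) lies 19 mm behind it; z points along the fingers, y is the line along which they close (so a half turn about z gives the same grasp; the last joint's range is limited). The gripper opens to 85 mm and grips with 20 to 120 N. Pads are 22 mm wide; open, the fingers measure 114 mm over their backs; the gripper's body (76 mm by 85 mm) begins 54 mm behind the grasp point. The pads swing forward as they close: fully open they stand 13 mm farther back than shut.
Start: joints at [-1.37, 0.286, 1.577, -0, 1.279, -0.15], TCP at [0.232, -0.634, 0.231] pointing down, gripper open.
Joint ranges: [-2.77, 2.77], [-0.9, 2.22], [0.21, 2.48], [-1.53, 4.67], [0.24, 2.81], [-2.84, 2.84]. Speed limits (rad/s): [2.79, 2.79, 3.14, 3.14, 3.14, 3.14].

## Interface

Orientations are given as a unit quaternion [x, y, z, w].
In Python, from plant import get_state, read_camera, sign_off, recognise gives the robot as it stands.
- The arm moves only by the tool arm_command, never from a script. Its argument "steps" is a list of rows, each an object with "translation": the shift along the tool's x, y, z scaled (see below), a list of three; "twist": the turn, a rotation vector about the tool's x, y, z scaled (see below), a list of three; "fingers": the opening, from -1 (shut) to 1 (fully open). In form: [{"translation": [x, y, z], "twist": [rx, ry, rz], "fingers": fingers}, ...]. A call has 1 to 5 rows; each row is the pose to reach, as a shift and turn from the pose commanded when the call began, along the tool's axes at that moment; what a row does not reach only later rows make up. The controller multiplies each number of a shift by 75 cm and each number of a turn by 60 degrees. A row lasts 1/8 s, in which the tool goes at most 62.5 mm and 10.7 degrees, less where a joint would pass 70% of its speed; a pose out of reach is approached as far as the arm can. A call with a number of a shift or a turn outside -1 to 1 is refused whole. A call with a gripper value outside its range is refused whole. The fingers move at their own pace and stop on an object; "grip_force" is the grip in N (left out, the last holds). Time passes only in rows, so rows that repeat a pose let the fingers close. It gives the time, the measured TCP pose, the force, the opening and the grip force at its end, in the units of the state.
- get_state(): the state, without advancing time (a new reading comes with each control period).
- read_camera(name): name is "scene" or "top" or "wrist"; returns a dict with "pixels" (384x512x3 uint8, red, green, blue), "K" (3x3 intrinsics, pixels), "R" (3x3) and "t" (3): a world point X has camera coordinates R X + t; the wrist camera has in their place "T_tool_cam" (4x4, takes a point from camera to tool coordinates, whose origin is the TCP and whose axes are the flange's). Camera axes: x right, y down, z forward; pixel columns grow to the right and rows downward; lengths in m; the calibration is good to about 2 mm. The wrist camera is an equidistant fisheye: a pixel r from the principal point sees the ray r / f radians off the axis. A picture is of the moment at which its call begins: read the wrist's pose just before it. There is no depth.
- sign_off(): hands the job in; it is judged then, once.
Trained networks look in a picture, given as the dict that the camera call returned (one of the last four; its "shot" number tells which), for a name from the list of things; names that differ only in an ending like _2 or _b are one class to them, and where a whole thing is asked for, a point or a joint stands for the part that bears it (a point fixed in the world has none). Each returns a list of dicts, best first, with "conf" (0 to 1); they miss things now and then, are a little off and sometimes report something else, mostly with a low value. They report only what shows in the picture. A call takes as long as a camera call.
- recognise(picture, query): "point" ([row, column] in pixels, amid what is visible of it).
The state is a dict: "time": time; "qpos": joint angles; "dq": joint speeds; "joint_efforts": joint torques, N m; "eef_pos": TCP position; "tcp_rot": TCP orientation; "contact_force": force on the tool from outside, world axes, zero at the start; "wrist_torque": the same for the moment, N m; "opening": opening from 0.0 (shut) to 1.0 (fully open); "finger_force": force on a finger pad.
Only numpy, scipy, OpenCV 4.12 (cv2) and the standard library are available. Lean on these libraries where they do the work, as an engineer would, in place of code of your own. Each camera call takes 0.05 s, during which the arm holds its last target. There are 200 camera calls.

## Task

Set the small casting ring that lies on the grooved block into the cradle of the centrifuge's swing arm, its funnel mouth facing the white crucible, and let go of it. Then take the arm (the black knob is its handle) and wind it clockwise, seen from above, against its spring until it is hard against the red-capped stop post, never letting it fly back. Finish while still holding it there with the gripper, and leave the other things on the bench where they are.

Things in the scene. Friction and masses are not known exactly. Their poses are not given: they have to be found in the camera images.
- casting_ring: the small casting ring: grey metal cylinder, 48 mm diameter, 50 mm long, about 0.25 kg, filled with cream investment with a funnel mouth in one end. It lies on its side with its axis level. Origin: centre of the closed end; its z axis runs along the cylinder to the mouth end
- ring_middle (a point): centre of the casting ring (halfway along its axis); 36 mm above the bench while it lies on the grooved block
- ring_mouth (a point): centre of the funnel-mouth end face of the casting ring, 25 mm from ring_middle
- ring_rest: cream refractory block, fixed, 66 x 36 mm, about 18 mm high, with a groove along its x axis in which the casting ring lies at the start; it touches only the lower flanks of the ring (nothing of it is farther than 18 mm to either side of the ring's axis or less than 18 mm below it). Origin: centre of its underside
- casting_machine: spring centrifuge, fixed: grey cast base, flange 188 mm across, drum 125 mm across and 70 mm high. Two steel posts, 100 mm high, stand 77 mm from its axis: black-capped at the arm's rest, red-capped where the wound arm stops. Origin: on the vertical spindle axis at bench level. (The stack of boxes at the far right of the bench, x over 0.50 and y under -0.31 m, is solid up to 280 mm)
- swing_arm: arm on the spindle: aluminium beam 24 mm wide (top 98 mm above the bench) with white crucible (30 mm wide, top 124 mm above the bench), cradle and knob on one side, reaching 190 mm from the axis, and a dark counterweight, reaching 107 mm, on the other. Origin: on the axis at bench level; x points out along the beam to the knob, z up; turns with the arm
- spindle (a joint): turn of the arm in rad: 0 at its rest post, grows clockwise seen from above, 1.50 hard on the red-capped stop post. The spring drives it back to rest: about 0.5 Nm at rest (the arm stays put while loaded) rising evenly to 1.5 Nm at the stop, that is 3 to 9 N at the knob
- cradle (a point): where ring_middle is when the ring is seated: 118 mm out from the axis, 130 mm above the bench. Half-round cradle along the arm's x axis, 58 mm long between a low front lip and a back plate (42 mm wide, top 141 mm above the bench). It holds only the lowest 6 mm of the ring: fingertips 12 mm below the ring's axis at its sides touch nothing
- cradle_front (a point): where ring_mouth is when the ring is seated and centred in the cradle: 25 mm from point cradle towards the spindle
- winding_knob (a point): grip point on the black upright winding knob at the arm's outer end, 178 mm out from the spindle axis, 156 mm above the bench; the knob is round, 18 mm diameter, its grip from 130 to 172 mm above the bench (top 178 mm), and does not turn on its stem
- dental_model: bystander: pink dental model, 58 x 62 x 32 mm, loose. Origin: centre of its underside
- steel_tin: bystander: round steel tin, 69 mm diameter, 42 mm high, loose. Origin: centre of its underside
- felt_wheel: bystander: cream felt polishing wheel lying flat, 64 mm diameter, 14 mm high, loose. Origin: centre of its underside

How it is judged:
By the outcome, as a careful person would: the job done as asked, in the order asked, and still so for the second after the job is handed in, while the arm keeps its last pose, push and grip.
It also fails if it takes over 66 s, if anything falls off the work surface, if the arm or the gripper's body presses on something with over 40 N, if the wrist force passes 120 N, or if a joint passes its speed limit or range.

## Working session

There is one attempt and no reset: what is moved stays moved. The work goes in short steps, Python scripts to look and compute and a tool call to move; the robot and the scene stay as the last step left them, time stands still between calls to the robot, and variables do not carry over. Pictures are saved under pics/ and viewed, at most 11 in all, crops included, and the job is handed in when it is done.

Besides the shell and the picture viewer there is one more tool, called after "Request:" by a JSON object that holds its "name" and its "arguments", one argument or row to a line. arm_command: Moves the arm, as the interface text tells. Shifts and turns lie within -1 to 1; 1 stands for 75 cm of shift or 60 degrees of turn. Its arguments: {"type":"object","properties":{"steps":{"type":"array"},"grip_force":{"type":"number"}},"required":["steps"]}

```bash
ls; mkdir -p pics; cat > h.py <<'E'
import numpy as np,cv2
from plant import get_state,read_camera,sign_off,recognise
from scipy.spatial.transform import Rotation as Ro
def ray(c,rc,s=None):
    K=c["K"];u=np.array([rc[1]-K[0][2],rc[0]-K[1][2]],float)
    if "R" in c:
        d=np.array([u[0]/K[0][0],u[1]/K[1][1],1]);R=np.array(c["R"]);return -R.T@np.array(c["t"]),R.T@d
    a=u/np.array([K[0][0],K[1][1]]);th=np.hypot(*a);d=np.r_[a/max(th,1e-9)*np.sin(th),np.cos(th)]
    T=np.array(c["T_tool_cam"]);R=Ro.from_quat(s["tcp_rot"]).as_matrix()
    return R@T[:3,3]+s["eef_pos"],R@T[:3,:3]@d
def atz(c,rc,z,s=None):
    o,d=ray(c,rc,s);return o+d*(z-o[2])/d[2]
def save(c,n,crop=None,k=1):
    im=np.array(c["pixels"])[:,:,::-1]
    if crop: im=im[crop[0]:crop[1],crop[2]:crop[3]]
    cv2.imwrite("pics/"+n,cv2.resize(im,None,fx=k,fy=k,interpolation=cv2.INTER_CUBIC))
E
python3 - <<'E'
from h import *
np.set_printoptions(precision=4,suppress=True)
s=get_state();print(s)
Z=dict(casting_ring=.036,ring_middle=.036,ring_mouth=.036,ring_rest=.01,casting_machine=.03,swing_arm=.1,cradle=.12,winding_knob=.156,dental_model=.016,steel_tin=.021,felt_wheel=.007)
ims=[]
for n in("scene","top"):
    c=read_camera(n);ims.append(np.array(c["pixels"])[:,:,::-1])
    print(n,ray(c,[192,256]))
    for q,z in Z.items():
        for r in recognise(c,q)[:2]: print(q,np.round(r["point"],1),round(r["conf"],2),atz(c,r["point"],z))
    cv2.imwrite(f"pics/{n}0.png",ims[-1])
E
```

```text
pics
{'time': 0.0, 'qpos': array([-1.37  ,  0.2872,  1.5782,  0.    ,  1.2786, -0.15  ]), 'dq': array([ 0.0009,  0.0015, -0.0007, -0.0008, -0.0014, -0.0022]), 'joint_efforts': array([  0.0003, -40.5981, -29.2625,  -0.0001,   0.0059,  -0.    ]), 'eef_pos': array([ 0.2319, -0.6332,  0.2299]), 'tcp_rot': array([ 0.9847,  0.1745, -0.    , -0.0012]), 'contact_force': array([ 0.0299,  0.8256, -0.7491]), 'wrist_torque': array([-0.042 ,  0.0082, -0.0077]), 'finger_force': 0.0, 'opening': 1.0019025837184403}
scene (array([0.1225, 1.0121, 0.6691]), array([ 0.3624, -0.7648, -0.5329]))
casting_ring [261.1 258.6] 0.76 [0.4242 0.3638 0.036 ]
casting_ring [202.7 225.7] 0.2 [0.6045 0.1872 0.036 ]
ring_middle [257.7 257.2] 0.72 [0.4319 0.3548 0.036 ]
ring_mouth [257.2 258.3] 0.75 [0.4304 0.3522 0.036 ]
ring_rest [275.7 254.9] 0.75 [0.4237 0.3847 0.01  ]
casting_machine [205.3 229.2] 0.83 [0.5943 0.1866 0.03  ]
swing_arm [180.9 230.8] 0.88 [0.5936 0.1734 0.1   ]
swing_arm [203.1 227.5] 0.42 [0.551  0.2703 0.1   ]
cradle [181.9 234. ] 0.85 [0.5673 0.2038 0.12  ]
cradle [258.6 254.3] 0.61 [0.3949 0.4467
[... 247 characters left out ...]
60.4] 0.78 [0.3783 0.4542 0.007 ]
top (array([0.2702, 0.2247, 1.4706]), array([ 0.1902, -0.0201, -0.9816]))
casting_ring [229.  208.2] 0.82 [0.4291 0.3488 0.036 ]
ring_middle [228.  204.3] 0.73 [0.4324 0.3612 0.036 ]
ring_mouth [227.6 206.6] 0.68 [0.4336 0.3539 0.036 ]
casting_machine [188.7 266.9] 0.77 [0.5601 0.1595 0.03  ]
swing_arm [190.1 283.3] 0.77 [0.5413 0.1118 0.1   ]
swing_arm [228.8 203.6] 0.41 [0.4227 0.3572 0.1   ]
cradle [186.9 281.8] 0.57 [0.5474 0.1179 0.12  ]
winding_knob [191.4 284.4] 0.66 [0.5263 0.1132 0.156 ]
dental_model [188.5 283.5] 0.72 [0.5633 0.1041 0.016 ]
dental_model [248.2 352.5] 0.58 [ 0.3656 -0.1146  0.016 ]
steel_tin [239.9 302.1] 0.81 [0.3932 0.0481 0.021 ]
```

```bash
python3 - <<'E'
import cv2
a=cv2.imread("pics/top0.png");b=cv2.imread("pics/scene0.png")
cv2.imwrite("pics/t1.png",cv2.resize(a[130:280,170:370],None,fx=4,fy=4,interpolation=2))
cv2.imwrite("pics/s1.png",cv2.resize(b[130:330,160:360],None,fx=3,fy=3,interpolation=2))
E
```

```text
(no output)
```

View pics/t1.png

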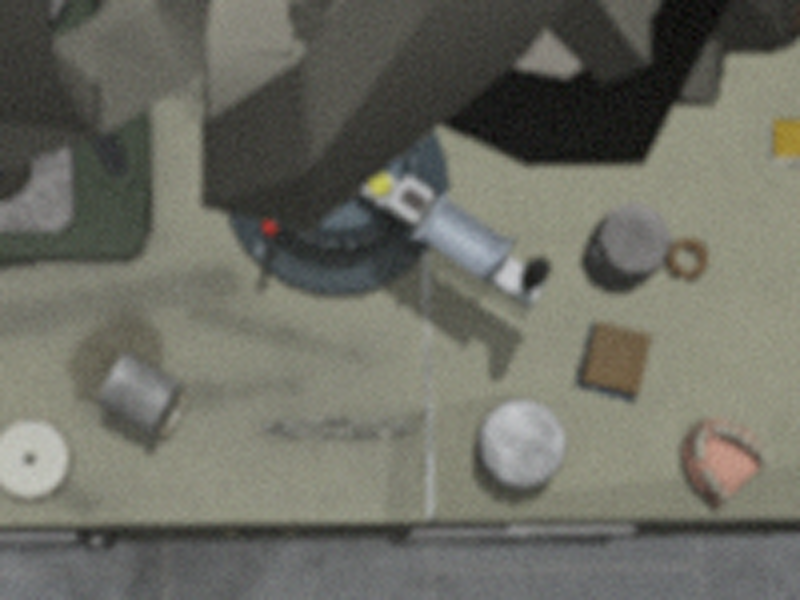

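View pics/s1.png

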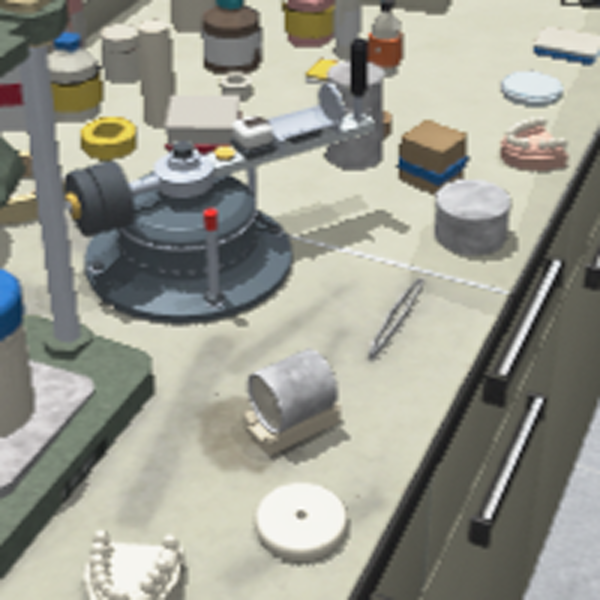

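The top crop shows the arm running from the hub to the knob at about (537,270), the red post at (270,227), and the ring at (140,395), with something overhead hiding part of the machine. The scene crop shows the ring on its block at (293,390) and a stand at the left.

```bash
python3 - <<'E'
import cv2,numpy as np
a=cv2.imread("pics/top0.png");b=cv2.imread("pics/scene0.png")
o=np.vstack([cv2.resize(a,(400,300),interpolation=3),cv2.resize(b,(400,300),interpolation=3)])
cv2.imwrite("pics/both.png",o)
E
```

```text
(no output)
```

View pics/both.png

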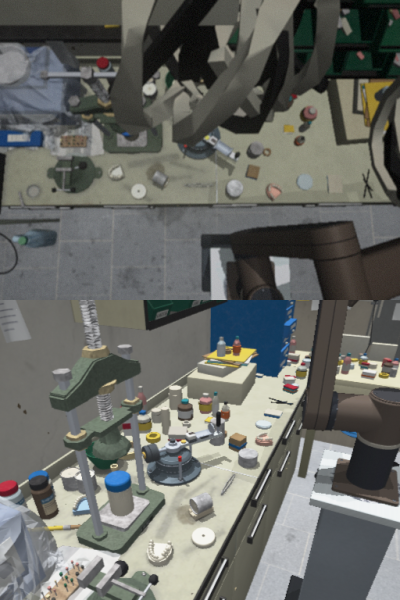

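View first.

The top view has hoses near the camera, hence well above the bench. The scene view shows a tall press at left (y≈0.5). Moving over for wrist views, through points clear of the boxes.

```bash
cat >> h.py <<'E'
def plan(p0,q0,p1,yaw=None):
    "numbers for the tool call: shift and turn from commanded pose p0,q0 to p1 and tool-x yaw (deg, tool down)"
    R=Ro.from_quat(q0);t=R.inv().apply(np.array(p1)-p0)/.75
    w=np.zeros(3)
    if yaw is not None: w=(R.inv()*down(yaw)).as_rotvec(True)/60
    print("tr",np.round(t,4),"tw",np.round(w,4))
def down(yaw):
    return Ro.from_euler('z',yaw,degrees=True)*Ro.from_euler('x',180,degrees=True)
E
python3 - <<'E'
from h import *
q=[.9847,.1745,0,-.0012]
q=down(20.1).as_quat()
P=[[.232,-.634,.231],[.36,-.42,.36],[.5,-.14,.36],[.5,.15,.36],[.43,.32,.3]]
for a,b in zip(P,P[1:]): plan(a,q,b)
E
```

```text
tr [ 0.2583 -0.2093 -0.172 ] tw [0. 0. 0.]
tr [ 0.3036 -0.2864 -0.    ] tw [0. 0. 0.]
tr [ 0.1329 -0.3631 -0.    ] tw [0. 0. 0.]
tr [-0.0098 -0.2449  0.08  ] tw [0. 0. 0.]
```

Request:
{"name": "arm_command", "arguments": {
  "steps": [
    {"translation":[0.26,-0.21,-0.172],"twist":[0,0,0],"fingers":1},
    {"translation":[0.26,-0.21,-0.172],"twist":[0,0,0],"fingers":1},
    {"translation":[0.26,-0.21,-0.172],"twist":[0,0,0],"fingers":1},
    {"translation":[0.26,-0.21,-0.172],"twist":[0,0,0],"fingers":1},
    {"translation":[0.26,-0.21,-0.172],"twist":[0,0,0],"fingers":1}
  ]
}}

```text
time: 1.82
eef_pos: [0.3624, -0.417, 0.3631]
tcp_rot: [0.984, 0.176, 0.001, 0.002]
contact_force: [-0.7, 0.3, -0.0]
opening: 1.0
finger_force: 0.0
```

Request:
{"name": "arm_command", "arguments": {
  "steps": [
    {"translation":[0.3,-0.29,0],"twist":[0,0,0],"fingers":1},
    {"translation":[0.3,-0.29,0],"twist":[0,0,0],"fingers":1},
    {"translation":[0.3,-0.29,0],"twist":[0,0,0],"fingers":1},
    {"translation":[0.3,-0.29,0],"twist":[0,0,0],"fingers":1},
    {"translation":[0.3,-0.29,0],"twist":[0,0,0],"fingers":1}
  ]
}}

```text
time: 2.45
eef_pos: [0.4979, -0.1358, 0.3607]
tcp_rot: [0.985, 0.174, 0.0, 0.0]
contact_force: [1.1, -0.2, 0.5]
opening: 0.995
finger_force: 0.0
```

```bash
python3 - <<'E'
from h import *
np.set_printoptions(precision=4,suppress=True)
s=get_state();print(s["eef_pos"],Ro.from_quat(s["tcp_rot"]).as_matrix(),s["contact_force"],s["qpos"])
c=read_camera("wrist");save(c,"w1.png",k=1.5);print(c["K"],c["T_tool_cam"])
for q,z in dict(casting_ring=.036,winding_knob=.156,cradle=.12,swing_arm=.1,casting_machine=.05).items():
    for r in recognise(c,q)[:2]: print(q,np.round(r["point"],1),round(r["conf"],2),atz(c,r["point"],z,s))
E
```

```text
[ 0.4979 -0.1358  0.3607] [[ 0.9392  0.3434  0.0011]
 [ 0.3434 -0.9392 -0.0006]
 [ 0.0008  0.0009 -1.    ]] [ 1.0642 -0.1744  0.4618] [-0.4631 -0.1425  1.7977 -0.      1.4852  0.7571]
[[297.3186   0.     257.0475]
 [  0.     297.3186 193.2886]
 [  0.       0.       1.    ]] [[ 0.0003 -0.9588 -0.2842  0.0719]
 [ 1.      0.      0.0009  0.0001]
 [-0.0009 -0.2842  0.9588 -0.1413]
 [ 0.      0.      0.      1.    ]]
casting_ring [109.7  16.3] 0.7 [0.4347 0.347  0.036 ]
winding_knob [63.4 98.5] 0.56 [0.5609 0.0986 0.156 ]
cradle [64.4 93.5] 0.61 [0.5573 0.1283 0.12  ]
swing_arm [64.2 97.5] 0.62 [0.5586 0.1338 0.1   ]
casting_machine [ 45.1 102.3] 0.78 [0.5907 0.1669 0.05  ]
```

View pics/w1.png

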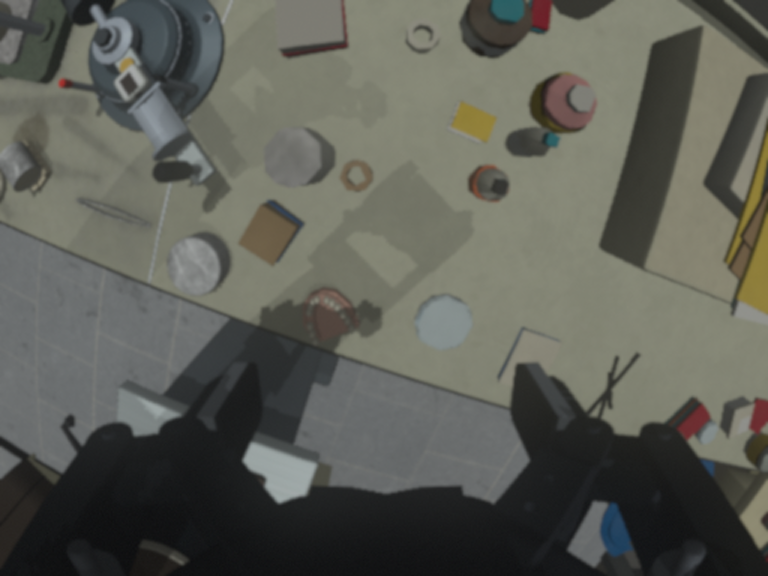

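The wrist view shows the machine at upper left, the knob at about (175,170) and the ring at the left edge, (20,165). I'll move to a spot between the two.

Request:
{"name": "arm_command", "arguments": {
  "steps": [
    {"translation":[0.055,-0.42,0],"twist":[0,0,0],"fingers":1},
    {"translation":[0.055,-0.42,0],"twist":[0,0,0],"fingers":1},
    {"translation":[0.055,-0.42,0],"twist":[0,0,0],"fingers":1},
    {"translation":[0.055,-0.42,0],"twist":[0,0,0],"fingers":1},
    {"translation":[0.055,-0.42,0],"twist":[0,0,0],"fingers":1}
  ]
}}

```text
time: 3.38
eef_pos: [0.4288, 0.1672, 0.3606]
tcp_rot: [0.985, 0.173, 0.001, 0.0]
contact_force: [1.0, 0.2, -0.5]
opening: 0.999
finger_force: 0.0
```

Request:
{"name": "arm_command", "arguments": {
  "steps": [
    {"translation":[0,0,0],"twist":[0,0,0],"fingers":1},
    {"translation":[0,0,0],"twist":[0,0,0],"fingers":1}
  ]
}}

```text
time: 3.62
eef_pos: [0.4294, 0.166, 0.3603]
tcp_rot: [0.985, 0.174, 0.0, 0.0]
contact_force: [-0.0, -1.1, -0.3]
opening: 0.999
finger_force: 0.0
```

```bash
python3 - <<'E'
from h import *
np.set_printoptions(precision=4,suppress=True)
s=get_state();print(s["eef_pos"],s["tcp_rot"],s["contact_force"])
import json
c=read_camera("wrist");save(c,"w2.png",crop=(0,260,0,512),k=1.55)
np.savez("w2.npz",**{k:np.array(v) for k,v in c.items()},p=s["eef_pos"],q=s["tcp_rot"])
for q,z in dict(casting_ring=.036,ring_mouth=.036,ring_rest=.015,winding_knob=.156,cradle=.12,swing_arm=.1,casting_machine=.05).items():
    for r in recognise(c,q)[:2]: print(q,np.round(r["point"],1),round(r["conf"],2),atz(c,r["point"],z,s))
E
```

```text
[0.4294 0.166  0.3603] [0.9848 0.1737 0.     0.0003] [-0.003  -1.1152 -0.3254]
casting_ring [113.2 143.6] 0.86 [0.4319 0.362  0.036 ]
casting_ring [197.2 309.7] 0.17 [0.391  0.0583 0.036 ]
ring_mouth [115.6 143.7] 0.82 [0.4281 0.3606 0.036 ]
ring_rest [128.4 161.4] 0.48 [0.4136 0.3307 0.015 ]
winding_knob [ 70.5 308.6] 0.72 [0.5595 0.1497 0.156 ]
cradle [ 72.2 305.1] 0.74 [0.5621 0.1489 0.12  ]
swing_arm [ 76.8 310. ] 0.74 [0.5622 0.1383 0.1   ]
casting_machine [110.5 144.4] 0.47 [0.4383 0.3568 0.05  ]
```

View pics/w2.png

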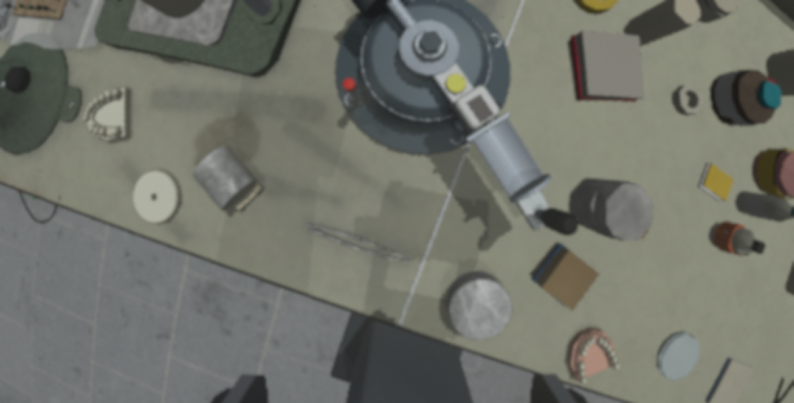

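The ring is at view (226,180), the hub nut at (430,43), the red cap at (349,84) and the knob top near (568,222). Next, a closer look at the ring.

Request:
{"name": "arm_command", "arguments": {
  "steps": [
    {"translation":[0.035,-0.22,0.12],"twist":[0,0,0],"fingers":1},
    {"translation":[0.035,-0.22,0.12],"twist":[0,0,0],"fingers":1},
    {"translation":[0.035,-0.22,0.12],"twist":[0,0,0],"fingers":1},
    {"translation":[0.035,-0.22,0.12],"twist":[0,0,0],"fingers":1},
    {"translation":[0.035,-0.22,0.12],"twist":[0,0,0],"fingers":1}
  ]
}}

```text
time: 4.65
eef_pos: [0.3972, 0.331, 0.2705]
tcp_rot: [0.985, 0.175, 0.0, 0.0]
contact_force: [0.7, -0.3, -0.1]
opening: 1.002
finger_force: 0.0
```

```bash
python3 - <<'E'
from h import *
np.set_printoptions(precision=4,suppress=True)
s=get_state();print(s["eef_pos"],s["tcp_rot"],s["contact_force"])
c=read_camera("wrist")
np.savez("w3.npz",**{k:np.array(v) for k,v in c.items()},p=s["eef_pos"],q=s["tcp_rot"])
for q,z in dict(casting_ring=.036,ring_middle=.036,ring_mouth=.036,ring_rest=.015).items():
    for r in recognise(c,q)[:2]:
        print(q,np.round(r["point"],1),round(r["conf"],2),atz(c,r["point"],z,s))
r=recognise(c,"casting_ring")[0]["point"]
y,x=int(r[0]),int(r[1]);y0=max(0,y-60);x0=max(0,x-70);print(y0,x0)
save(c,"w3.png",crop=(y0,y0+120,x0,x0+140),k=5)
E
```

```text
[0.3972 0.331  0.2705] [0.9846 0.1748 0.0001 0.0003] [ 0.7397 -0.3355 -0.0895]
casting_ring [131.2 244.3] 0.89 [0.4313 0.36   0.036 ]
ring_middle [132.1 245.4] 0.97 [0.4307 0.3583 0.036 ]
ring_mouth [132.  244.7] 0.72 [0.4306 0.3592 0.036 ]
ring_mouth [230.9 416.1] 0.54 [0.3878 0.0669 0.036 ]
ring_rest [117.5 231.1] 0.66 [0.4409 0.383  0.015 ]
71 174
```

View pics/w3.png

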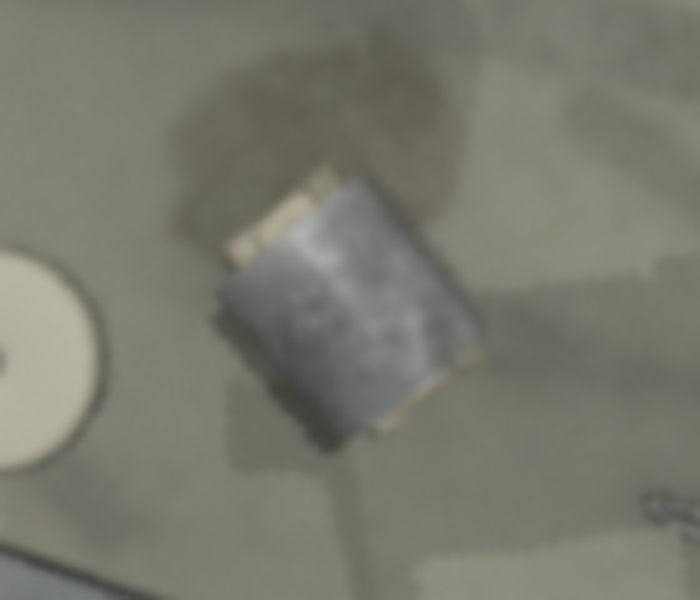

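The ring's corners are at view (350,178), (480,330), (345,445) and (222,290), so both ends of the block show. The +y end face is what the scene camera sees, so I'll zoom in on it there.

```bash
python3 - <<'E'
from h import *
np.set_printoptions(precision=4,suppress=True)
a=cv2.imread("pics/scene0.png")[235:290,230:285]
t=cv2.imread("pics/top0.png")[208:248,185:235]
o=np.zeros((550,1050,3),np.uint8)[:, :800]
o[:550,:400]=cv2.resize(a,(400,550),interpolation=2)[:550]
o[:320,400:800]=cv2.resize(t,(400,320),interpolation=2)
cv2.imwrite("pics/ringends.png",o)
d=np.load("w3.npz");c={k:d[k] for k in d};s=dict(eef_pos=d["p"],tcp_rot=d["q"])
P=[atz(c,[71+(v-2)/5,174+(u-2)/5],.036,s) for u,v in[(350,178),(480,330),(345,445),(222,290)]]
for p in P:print(p)
print(np.mean(P,0)); ax=(P[1]+P[2]-P[0]-P[3])/2;print(np.linalg.norm(ax),np.degrees(np.arctan2(ax[1],ax[0])))
ac=(P[1]-P[2]+P[0]-P[3])/2;print(np.linalg.norm(ac),np.degrees(np.arctan2(ac[1],ac[0])))
E
```

```text
[0.4608 0.3716 0.036 ]
[0.4359 0.3277 0.036 ]
[0.3962 0.3498 0.036 ]
[0.4234 0.3926 0.036 ]
[0.4291 0.3604 0.036 ]
0.05059410227054388 -121.01854096867783
0.044155638702201384 -29.154562437877622
```

View pics/ringends.png

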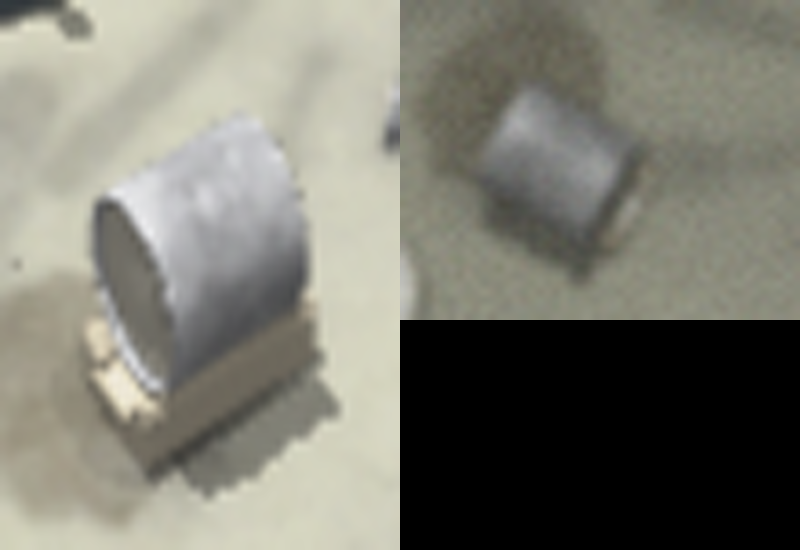

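The +y face is flat brownish, like shaded investment, but that doesn't settle it. I'll look at the other end obliquely with the wrist camera.

Request:
{"name": "arm_command", "arguments": {
  "steps": [
    {"translation":[-0.086,0.247,0.17],"twist":[0,0,0],"fingers":1},
    {"translation":[-0.086,0.247,0.17],"twist":[0,0,0],"fingers":1},
    {"translation":[-0.086,0.247,0.17],"twist":[0,0,0],"fingers":1},
    {"translation":[-0.086,0.247,0.17],"twist":[0,0,0],"fingers":1},
    {"translation":[-0.086,0.247,0.17],"twist":[0,0,0],"fingers":1}
  ]
}}

```text
time: 5.58
eef_pos: [0.3987, 0.1326, 0.141]
tcp_rot: [0.985, 0.172, -0.002, -0.0]
contact_force: [0.2, -0.4, -0.5]
opening: 1.002
finger_force: 0.0
```

```bash
python3 - <<'E'
from h import *
np.set_printoptions(precision=4,suppress=True)
s=get_state();print(s["eef_pos"],s["tcp_rot"],s["contact_force"])
c=read_camera("wrist")
r=recognise(c,"casting_ring");print(r)
for q in("ring_mouth","cradle","winding_knob"):print(q,recognise(c,q))
r=r[0]["point"]
y,x=int(r[0]),int(r[1]);y0=max(0,y-35);x0=max(0,x-35)
im=np.array(c["pixels"])[:,:,::-1]
o=np.zeros((400,800,3),np.uint8)
o[:,:400]=cv2.resize(im[y0:y0+70,x0:x0+70],(400,400),interpolation=2)
o[:300,400:]=cv2.resize(im,(400,300),interpolation=3)
cv2.imwrite("pics/w4.png",o)
E
```

```text
[0.3987 0.1326 0.141 ] [ 0.9851  0.1719 -0.0019 -0.0001] [ 0.1997 -0.4119 -0.4681]
[{'point': [85.3, 48.6], 'conf': 0.65}]
ring_mouth [{'point': [88.1, 46.7], 'conf': 0.72}]
cradle [{'point': [67.9, 395.5], 'conf': 0.76}, {'point': [84.0, 51.0], 'conf': 0.46}]
winding_knob [{'point': [68.8, 397.5], 'conf': 0.9}, {'point': [99.0, 78.0], 'conf': 0.69}, {'point': [111.2, 9.7], 'conf': 0.62}]
```

View pics/w4.png

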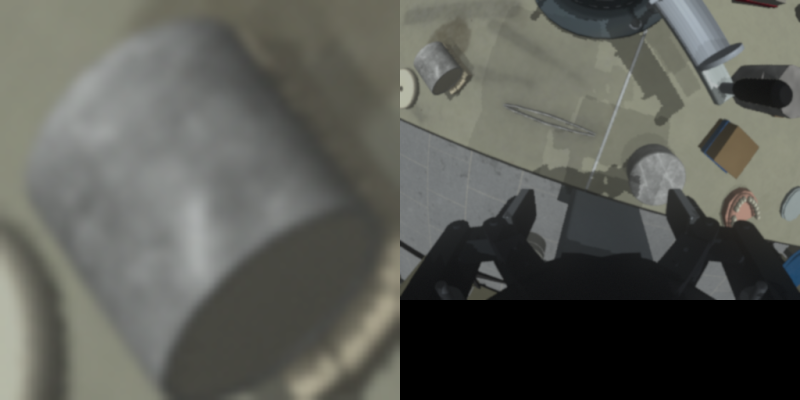

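The -y face is plain dark metal with no rim, so it's the closed end. The mouth is therefore at +y, yaw about 59°. Now the machine geometry from w2 and a closer picture.

```bash
python3 - <<'E'
from h import *
np.set_printoptions(precision=4,suppress=True)
d=np.load("w2.npz");c={k:d[k] for k in d};s=dict(eef_pos=d["p"],tcp_rot=d["q"])
for n,u,v,z in[("hub",430,43,.11),("red",349,84,.1),("yellow",456,84,.1),("cruc",480,105,.124),("plate",530,188,.13),("knobtop",568,222,.178),("front",488,128,.12)]:
    print(n,atz(c,[v/1.55,u/1.55],z,s))
plan([.399,.134,.141],down(20),[.50,.12,.32])
E
```

```text
hub [0.6078 0.2022 0.11  ]
red [0.5518 0.255  0.1   ]
yellow [0.5835 0.1689 0.1   ]
cruc [0.5692 0.1459 0.124 ]
plate [0.5204 0.0835 0.13  ]
knobtop [0.5057 0.0603 0.178 ]
front [0.5543 0.1325 0.12  ]TypeError: float() argument must be a string or a real number, not 'scipy.spatial.transform._rotation.Rotation'

The above exception was the direct cause of the following exception:

Traceback (most recent call last):
  File "h.py", line 19, in plan
    R=Ro.from_quat(q0);t=R.inv().apply(np.array(p1)-p0)/.75
  File "scipy/spatial/transform/_rotation.pyx", line 1012, in scipy.spatial.transform._rotation.Rotation.from_quat
  File "scipy/spatial/transform/_rotation.pyx", line 846, in scipy.spatial.transform._rotation.Rotation.__init__
ValueError: setting an array element with a sequence.
```

Request:
{"name": "arm_command", "arguments": {
  "steps": [
    {"translation":[0,0,-0.25],"twist":[0,0,0],"fingers":1},
    {"translation":[0,0,-0.25],"twist":[0,0,0],"fingers":1},
    {"translation":[0,0,-0.25],"twist":[0,0,0],"fingers":1},
    {"translation":[0.12,0.05,-0.25],"twist":[0,0,0],"fingers":1},
    {"translation":[0.12,0.05,-0.25],"twist":[0,0,0],"fingers":1}
  ]
}}

```text
time: 6.45
eef_pos: [0.4997, 0.1319, 0.3336]
tcp_rot: [0.984, 0.175, 0.003, 0.0]
contact_force: [-0.2, 0.2, -0.6]
opening: 1.002
finger_force: 0.0
```

Request:
{"name": "arm_command", "arguments": {
  "steps": [
    {"translation":[0,0,0],"twist":[0,0,0],"fingers":1},
    {"translation":[0,0,0],"twist":[0,0,0],"fingers":1}
  ]
}}

```text
time: 6.7
eef_pos: [0.4969, 0.1315, 0.3305]
tcp_rot: [0.985, 0.175, -0.0, -0.0]
contact_force: [-0.9, 0.3, -0.2]
opening: 1.0
finger_force: 0.0
```

```bash
python3 - <<'E'
from h import *
np.set_printoptions(precision=4,suppress=True)
s=get_state();print(s["eef_pos"],s["tcp_rot"],s["contact_force"])
c=read_camera("wrist")
np.savez("w5.npz",**{k:np.array(v) for k,v in c.items()},p=s["eef_pos"],q=s["tcp_rot"])
for q,z in dict(winding_knob=.156,cradle=.12,swing_arm=.1,casting_machine=.07).items():
    for r in recognise(c,q)[:2]: print(q,np.round(r["point"],1),round(r["conf"],2),atz(c,r["point"],z,s))
save(c,"w5.png",crop=(0,260,130,430),k=2.3)
E
```

```text
[0.4969 0.1315 0.3305] [ 0.9845  0.1752 -0.0002 -0.0001] [-0.9499  0.329  -0.2309]
winding_knob [ 88.4 251.7] 0.92 [0.5817 0.1683 0.156 ]
cradle [ 87.6 250.9] 0.86 [0.5843 0.1708 0.12  ]
swing_arm [ 92.4 252.5] 0.65 [0.5804 0.1678 0.1   ]
casting_machine [ 78.7 243.1] 0.6 [0.595  0.1868 0.07  ]
```

View pics/w5.png

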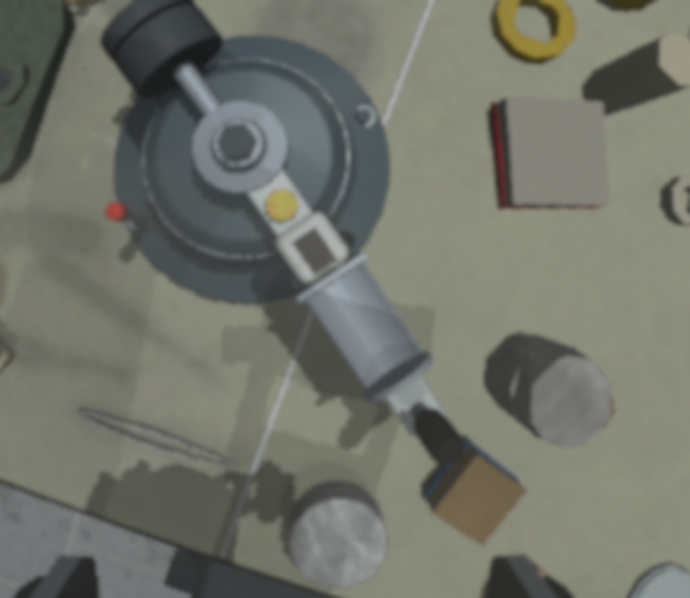

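The hub disc is centred at (240,147), with the yellow cap at (281,204), the crucible centre at (314,248), the front lip middle at (334,278), the back plate top middle at (399,374) and the red cap at (116,211).

```bash
python3 - <<'E'
from h import *
np.set_printoptions(precision=4,suppress=True)
d=np.load("w5.npz");c={k:d[k] for k in d};s=dict(eef_pos=d["p"],tcp_rot=d["q"])
f=lambda u,v,z:atz(c,[(v-1)/2.3,130+(u-1)/2.3],z,s)
D={}
for n,u,v,z in[("hubdisc",240,147,.105),("nut",238,145,.118),("red",116,211,.1),("yellow",281,204,.1),("cruc",314,248,.124),("lipL",302,297,.112),("lipR",366,258,.112),("plateL",368,393,.141),("plateR",430,355,.141),("knobbase",425,412,.12),
 ("fl",115,169,.015),("fr",389,169,.015),("ft",252,36,.015),("fb",252,302,.015)]:
    D[n]=f(u,v,z);print(n,D[n])
print("flange",(D["fl"]+D["fr"])/2,(D["ft"]+D["fb"])/2,np.linalg.norm(D["fl"]-D["fr"]),np.linalg.norm(D["ft"]-D["fb"]))
S=D["hubdisc"];pl=(D["plateL"]+D["plateR"])/2;li=(D["lipL"]+D["lipR"])/2
for n,p in(("cruc",D["cruc"]),("lip",li),("plate",pl),("red",D["red"]),("y",D["yellow"])):
    v=(p-S)[:2];print(n,np.hypot(*v),np.degrees(np.arctan2(v[1],v[0])))
for a,b in((D["lipL"],D["lipR"]),(D["plateL"],D["plateR"])): print(np.linalg.norm(a-b),np.degrees(np.arctan2(*(b-a)[[1,0]]))-90)
# colour-based: red cap
im=c["pixels"].astype(int);m=(im[...,0]>150)&(im[...,1]<90)&(im[...,2]<90);ys,xs=np.nonzero(m);k=(xs<220);print(len(xs[k]),ys[k].mean(),xs[k].mean(),atz(c,[ys[k].mean(),xs[k].mean()],.1,s))
E
```

```text
hubdisc [0.6066 0.2013 0.105 ]
nut [0.6057 0.201  0.118 ]
red [0.5529 0.2547 0.1   ]
yellow [0.585  0.1704 0.1   ]
cruc [0.5683 0.1463 0.124 ]
lipL [0.5421 0.1428 0.112 ]
lipR [0.5732 0.1187 0.112 ]
plateL [0.5108 0.0967 0.141 ]
plateR [0.5396 0.0747 0.141 ]
knobbase [0.5086 0.0601 0.12  ]
fl [0.5773 0.2876 0.015 ]
fr [0.6374 0.1155 0.015 ]
ft [0.693  0.2322 0.015 ]
fb [0.5215 0.1693 0.015 ]
flange [0.6074 0.2016 0.015 ] [0.6072 0.2008 0.015 ] 0.18227505629533855 0.18269494617875928
cruc 0.06697319610984437 -124.80255553334734
lip 0.08580022554239289 -124.75463285285795
plate 0.14130992360186867 -125.14347698504754
red 0.07570061707771211 135.1036375621805
y 0.037649024221795696 -125.00377758602512
0.039377994099908324 -127.70480832840305
0.036257545385189584 -127.23327015386786
23 91.0 179.17391304347825 [0.553  0.2559 0.1   ]
```

Everything agrees: the spindle is at (0.607, 0.201), the arm points along -125° and the cradle is at about (0.540, 0.105). Now the grasp moves.

```bash
python3 - <<'E'
from h import *
s=get_state();print(s["eef_pos"])
plan(s["eef_pos"],s["tcp_rot"],[.43,.3595,.15],59)
E
```

```text
[0.49678611 0.13098168 0.33066317]
tr [ 0.0211 -0.3168  0.2408] tw [ 3.000e-04 -5.000e-04 -6.478e-01]
```

Request:
{"name": "arm_command", "arguments": {
  "steps": [
    {"translation":[0.021,-0.317,0],"twist":[0,0,-0.648],"fingers":1},
    {"translation":[0.021,-0.317,0],"twist":[0,0,-0.648],"fingers":1},
    {"translation":[0.021,-0.317,0.24],"twist":[0,0,-0.648],"fingers":1},
    {"translation":[0.021,-0.317,0.24],"twist":[0,0,-0.648],"fingers":1},
    {"translation":[0.021,-0.317,0.24],"twist":[0,0,-0.648],"fingers":1}
  ]
}}

```text
time: 7.58
eef_pos: [0.4336, 0.3477, 0.1708]
tcp_rot: [0.87, 0.493, 0.001, 0.0]
contact_force: [0.3, 0.9, 0.7]
opening: 0.999
finger_force: 0.0
```

Request:
{"name": "arm_command", "arguments": {
  "steps": [
    {"translation":[0,0,0],"twist":[0,0,0],"fingers":1},
    {"translation":[0,0,0],"twist":[0,0,0],"fingers":1}
  ]
}}

```text
time: 7.82
eef_pos: [0.435, 0.3466, 0.173]
tcp_rot: [0.87, 0.492, 0.001, 0.0]
contact_force: [-0.1, 0.5, 0.7]
opening: 1.002
finger_force: 0.0
```

```bash
python3 - <<'E'
from h import *
s=get_state();print(s["eef_pos"],s["contact_force"],Ro.from_quat(s["tcp_rot"]).as_matrix()[:,0])
c=read_camera("wrist")
for q in("casting_ring","ring_middle"):
    for r in recognise(c,q)[:1]: print(q,r,atz(c,r["point"],.036,s))
plan(s["eef_pos"],s["tcp_rot"],[.43,.3595,.022],59)
E
```

```text
[0.43495451 0.34664982 0.1730298 ] [-0.10305791  0.46546848  0.68710967] [0.51505442 0.85715607 0.00155627]
casting_ring {'point': [171.7, 242.9], 'conf': 0.85} [0.42922444 0.36299001 0.036     ]
ring_middle {'point': [174.8, 245.0], 'conf': 0.88} [0.42935358 0.35934962 0.036     ]
tr [ 0.011  -0.0148  0.2014] tw [ 0.0013 -0.0015 -0.    ]
```

Request:
{"name": "arm_command", "arguments": {
  "steps": [
    {"translation":[0.011,-0.0148,0.0],"twist":[0,0,0],"fingers":1},
    {"translation":[0.011,-0.0148,0.08],"twist":[0,0,0],"fingers":1},
    {"translation":[0.011,-0.0148,0.13],"twist":[0,0,0],"fingers":1},
    {"translation":[0.011,-0.0148,0.17],"twist":[0,0,0],"fingers":1},
    {"translation":[0.011,-0.0148,0.2],"twist":[0,0,0],"fingers":1}
  ]
}}

```text
time: 8.6
eef_pos: [0.4289, 0.3597, 0.0209]
tcp_rot: [0.871, 0.492, 0.0, -0.0]
contact_force: [0.0, 0.5, 0.1]
opening: 0.999
finger_force: 0.0
```

Request:
{"name": "arm_command", "arguments": {
  "grip_force": 40,
  "steps": [
    {"translation":[0,0,0],"twist":[0,0,0],"fingers":1},
    {"translation":[0,0,0],"twist":[0,0,0],"fingers":-1},
    {"translation":[0,0,0],"twist":[0,0,0],"fingers":-1},
    {"translation":[0,0,0],"twist":[0,0,0],"fingers":-1},
    {"translation":[0,0,0],"twist":[0,0,0],"fingers":-1}
  ]
}}

```text
time: 9.22
eef_pos: [0.4296, 0.3603, 0.0236]
tcp_rot: [0.871, 0.492, 0.001, -0.001]
contact_force: [-3.0, 0.0, 5.3]
opening: 0.542
finger_force: 41.3
```

Request:
{"name": "arm_command", "arguments": {
  "steps": [
    {"translation":[0,0,0],"twist":[0,0,0],"fingers":-1},
    {"translation":[0,0,0],"twist":[0,0,0],"fingers":-1}
  ]
}}

```text
time: 9.48
eef_pos: [0.4296, 0.3603, 0.0236]
tcp_rot: [0.871, 0.492, 0.001, -0.001]
contact_force: [-3.7, -0.3, 5.2]
opening: 0.543
finger_force: 41.3
```

Request:
{"name": "arm_command", "arguments": {
  "grip_force": 60,
  "steps": [
    {"translation":[0,0,-0.05],"twist":[0,0,0],"fingers":-1},
    {"translation":[0,0,-0.1],"twist":[0,0,0],"fingers":-1},
    {"translation":[0,0,-0.17],"twist":[0,0,0],"fingers":-1},
    {"translation":[0,0,-0.24],"twist":[0,0,0],"fingers":-1},
    {"translation":[0,0,-0.28],"twist":[0,0,0],"fingers":-1}
  ]
}}

```text
time: 10.1
eef_pos: [0.4298, 0.3597, 0.2353]
tcp_rot: [0.87, 0.492, 0.003, 0.0]
contact_force: [0.4, 0.3, -2.7]
opening: 0.538
finger_force: 62.6
```

```bash
python3 - <<'E'
from h import *
s=get_state();print(s["eef_pos"],s["contact_force"],s["opening"],s["qpos"])
plan(s["eef_pos"],s["tcp_rot"],[.54,.1052,.215],55)
E
```

```text
[0.4297782  0.35965246 0.23527324] [ 0.4017657   0.28137234 -2.69852625] 0.5382842133324466 [ 5.15907111e-01  2.85636389e-02  1.86019531e+00 -3.29242361e-04
  1.24781532e+00  1.05746446e+00]
tr [-0.2151  0.3007  0.0269] tw [ 0.0025 -0.0041  0.0663]
```

Request:
{"name": "arm_command", "arguments": {
  "steps": [
    {"translation":[-0.05,0.07,0],"twist":[0,0,0.066],"fingers":-1},
    {"translation":[-0.11,0.15,0],"twist":[0,0,0.066],"fingers":-1},
    {"translation":[-0.17,0.23,0],"twist":[0,0,0.066],"fingers":-1},
    {"translation":[-0.215,0.3007,0.025],"twist":[0.0025,-0.004,0.0663],"fingers":-1},
    {"translation":[-0.2151,0.3007,0.027],"twist":[0.0025,-0.004,0.0663],"fingers":-1}
  ]
}}

```text
time: 10.72
eef_pos: [0.5395, 0.1018, 0.2107]
tcp_rot: [0.888, 0.46, -0.003, 0.0]
contact_force: [0.3, 0.0, -2.6]
opening: 0.543
finger_force: 62.6
```

Request:
{"name": "arm_command", "arguments": {
  "steps": [
    {"translation":[0,0,0],"twist":[0,0,0],"fingers":-1},
    {"translation":[0,0,0],"twist":[0,0,0],"fingers":-1}
  ]
}}

```text
time: 10.98
eef_pos: [0.5387, 0.1052, 0.2113]
tcp_rot: [0.887, 0.462, -0.003, -0.0]
contact_force: [0.9, -0.8, -3.0]
opening: 0.544
finger_force: 62.6
```

```bash
python3 - <<'E'
from h import *
np.set_printoptions(precision=4,suppress=True)
s=get_state();print(s["eef_pos"],s["contact_force"],Ro.from_quat(s["tcp_rot"]).as_matrix()[:,0])
c=read_camera("wrist");z=s["eef_pos"][2]+.014
for q in("ring_middle","casting_ring"):
    for r in recognise(c,q)[:1]: print(q,r,atz(c,r["point"],z,s))
o=read_camera("scene")
a=np.array(c["pixels"])[:,:,::-1];b=np.array(o["pixels"])[:,:,::-1]
v=np.zeros((600,800,3),np.uint8)
v[:,:400]=cv2.resize(a[40:340,156:356],(400,600),interpolation=2)
v[:400,400:]=cv2.resize(b[130:230,180:280],(400,400),interpolation=2)
cv2.imwrite("pics/hover.png",v)
np.savez("w6.npz",**{k:np.array(v) for k,v in c.items()},p=s["eef_pos"],q=s["tcp_rot"])
plan(s["eef_pos"],s["tcp_rot"],[.54,.1052,.116],55)
E
```

```text
[0.5387 0.1052 0.2113] [ 0.9447 -0.7952 -2.9532] [ 0.5736  0.8191 -0.0042]
ring_middle {'point': [257.8, 256.7], 'conf': 0.97} [0.5395 0.1065 0.2253]
casting_ring {'point': [254.8, 259.7], 'conf': 0.65} [0.5416 0.1071 0.2253]
tr [0.0015 0.0018 0.1271] tw [-0.0029  0.004  -0.    ]
```

View pics/hover.png

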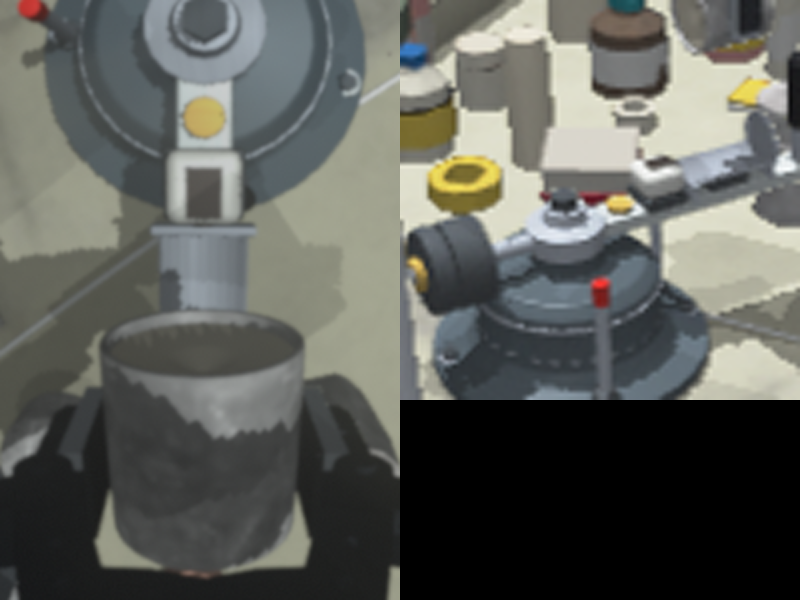

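The ring is held with its funnel mouth toward the crucible. The mouth at about (203,342), lip (203,230), crucible (204,187) and hub (205,25) are all in one line. A quick axial check follows.

```bash
python3 - <<'E'
from h import *
np.set_printoptions(precision=4,suppress=True)
d=np.load("w6.npz");c={k:d[k] for k in d};s=dict(eef_pos=d["p"],tcp_rot=d["q"])
S=np.array([.607,.201]);u=np.array([np.cos(np.radians(-125)),np.sin(np.radians(-125))])
for n,a,v,z in[("mouth",203,342,.2253),("mouthtop",203,313,.2493),("mouthbot",203,377,.2013),("backtop?",203,572,.2493),("lip",203,230,.112),("cruc front",204,222,.124),("cruc back",204,152,.124),("yellow",204,117,.1),("hubdisc",205,30,.105),("red",32,8,.1)]:
    p=atz(c,[40+v/2,156+a/2],z,s);print(n,p[:2],"radial",(p[:2]-S)@u,"lat",np.cross(u,p[:2]-S))
print("tcp",(d["p"][:2]-S)@u,np.cross(u,d["p"][:2]-S))
E
```

```text
mouth [0.5537 0.1262] radial 0.09180004747879082 lat -0.0007462824494988904
mouthtop [0.562 0.138] radial 0.07736790533277622 lat -0.0007311445865997301
mouthbot [0.5427 0.1105] radial 0.11095078205075262 lat -0.0007574949519378316
backtop? [0.5267 0.0875] radial 0.1389856460065248 lat -0.0006750918379274107
lip [0.5576 0.132 ] radial 0.0848773175421222 lat -0.0008685263526072087
cruc front [0.5609 0.136 ] radial 0.07974178513185905 lat -0.00047209160751846
cruc back [0.5764 0.1582] radial 0.05260825960241835 lat -0.0004924747329867474
yellow [0.5845 0.1697] radial 0.03854370811490745 lat -0.00048483031357609077
hubdisc [0.6057 0.1994] radial 0.002067756559912116 lat -9.364533795896404e-05
red [0.5533 0.2533] radial -0.012055765935396198 lat -0.0739954580446667
tcp 0.11760840340875496 -0.0009926532705802002<stdin>:6: DeprecationWarning: Arrays of 2-dimensional vectors are deprecated. Use arrays of 3-dimensional vectors instead. (deprecated in NumPy 2.0)
<stdin>:7: DeprecationWarning: Arrays of 2-dimensional vectors are deprecated. Use arrays of 3-dimensional vectors instead. (deprecated in NumPy 2.0)
```

Request:
{"name": "arm_command", "arguments": {
  "steps": [
    {"translation":[0.001,0.0,0.04],"twist":[0,0.004,0],"fingers":-1},
    {"translation":[0.001,0.0,0.08],"twist":[0,0.004,0],"fingers":-1},
    {"translation":[0.001,0.0,0.105],"twist":[0,0.004,0],"fingers":-1},
    {"translation":[0.001,0.0,0.117],"twist":[0,0.004,0],"fingers":-1},
    {"translation":[0.001,0.0,0.12],"twist":[0,0.004,0],"fingers":-1}
  ]
}}

```text
time: 11.8
eef_pos: [0.5394, 0.1054, 0.1215]
tcp_rot: [0.887, 0.462, -0.001, -0.001]
contact_force: [0.1, -0.1, -2.1]
opening: 0.539
finger_force: 62.6
```

Request:
{"name": "arm_command", "arguments": {
  "steps": [
    {"translation":[0,0,0.003],"twist":[0,0,0],"fingers":-1},
    {"translation":[0,0,0.003],"twist":[0,0,0],"fingers":-1}
  ]
}}

```text
time: 12.05
eef_pos: [0.5397, 0.1053, 0.1199]
tcp_rot: [0.887, 0.462, 0.0, -0.001]
contact_force: [-0.1, -0.6, -2.4]
opening: 0.538
finger_force: 62.6
```

Request:
{"name": "arm_command", "arguments": {
  "steps": [
    {"translation":[0,0,0.0015],"twist":[0,0,0],"fingers":-1},
    {"translation":[0,0,0.0025],"twist":[0,0,0],"fingers":-1},
    {"translation":[0,0,0.0025],"twist":[0,0,0],"fingers":-1}
  ]
}}

```text
time: 12.42
eef_pos: [0.5396, 0.1053, 0.1183]
tcp_rot: [0.887, 0.462, -0.0, -0.001]
contact_force: [-1.9, 0.7, 3.9]
opening: 0.539
finger_force: 63.3
```

Request:
{"name": "arm_command", "arguments": {
  "steps": [
    {"translation":[0,0,0],"twist":[0,0,0],"fingers":0.3},
    {"translation":[0,0,0],"twist":[0,0,0],"fingers":0.6},
    {"translation":[0,0,0],"twist":[0,0,0],"fingers":0.8},
    {"translation":[0,0,0],"twist":[0,0,0],"fingers":0.8}
  ]
}}

```text
time: 12.92
eef_pos: [0.5392, 0.1052, 0.1172]
tcp_rot: [0.887, 0.462, -0.001, -0.001]
contact_force: [-0.0, 0.3, 1.1]
opening: 0.9
finger_force: 0.0
```

Request:
{"name": "arm_command", "arguments": {
  "steps": [
    {"translation":[0,0,-0.03],"twist":[0,0,0],"fingers":0.8},
    {"translation":[0,0,-0.08],"twist":[0,0,0],"fingers":0.8},
    {"translation":[0,0,-0.14],"twist":[0,0,0],"fingers":0.8},
    {"translation":[0,0,-0.18],"twist":[0,0,0],"fingers":0.8},
    {"translation":[0,0,-0.18],"twist":[0,0,0],"fingers":0.8}
  ]
}}

```text
time: 13.55
eef_pos: [0.5411, 0.1051, 0.2556]
tcp_rot: [0.887, 0.462, 0.002, 0.0]
contact_force: [-0.1, 0.5, -1.0]
opening: 0.895
finger_force: 0.0
```

```bash
python3 - <<'E'
from h import *
np.set_printoptions(precision=4,suppress=True)
s=get_state();print(s["eef_pos"],s["contact_force"],s["qpos"])
c=read_camera("wrist")
np.savez("w7.npz",**{k:np.array(v) for k,v in c.items()},p=s["eef_pos"],q=s["tcp_rot"])
for q,z in dict(ring_middle=.13,casting_ring=.13,ring_mouth=.13,winding_knob=.156).items():
    for r in recognise(c,q)[:2]: print(q,np.round(r["point"],1),round(r["conf"],2),atz(c,r["point"],z,s))
# edge estimate: vertical intensity profile along arm's line
im=np.array(c["pixels"]).mean(2);print([int(v) for v in im[120:330:3,252:262].mean(1)])
E
```

```text
[0.5411 0.1051 0.2556] [-0.1156  0.537  -0.9826] [ 0.0072 -0.0084  1.8599  0.0014  1.2855  0.6176]
ring_middle [188.9 255.8] 0.55 [0.539  0.1034 0.13  ]
casting_ring [184.2 254.4] 0.9 [0.5406 0.1079 0.13  ]
ring_mouth [191.4 254.1] 0.88 [0.5363 0.1023 0.13  ]
ring_mouth [48.5 46. ] 0.53 [0.4462 0.3582 0.13  ]
winding_knob [ 85.9 257.5] 0.79 [0.5932 0.1783 0.156 ]
winding_knob [50.  44.7] 0.18 [0.4573 0.3393 0.156 ]
[176, 141, 82, 81, 83, 81, 77, 76, 91, 92, 130, 118, 119, 111, 72, 138, 159, 148, 146, 143, 137, 124, 125, 123, 118, 112, 75, 70, 69, 70, 72, 74, 74, 74, 110, 154, 119, 96, 91, 73, 50, 44, 43, 43, 43, 44, 45, 46, 50, 51, 55, 78, 97, 98, 98, 97, 97, 98, 125, 137, 135, 129, 97, 73, 92, 109, 116, 131, 135, 115]
```

```bash
python3 - <<'E'
from h import *
d=np.load("w7.npz");save(d,"seat.png",crop=(80,380,156,356),k=2)
E
```

```text
(no output)
```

View pics/seat.png

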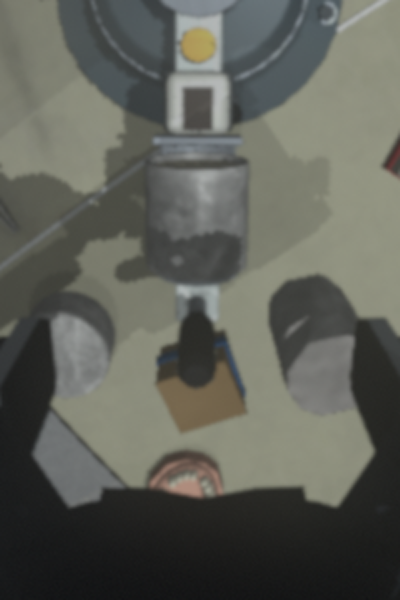

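The ring is seated between lip and back plate, mouth at (200,150) facing the crucible. The knob top is near (197,368), with a tall grey cylinder near (325,370). Next, locate the knob and that cylinder.

```bash
python3 - <<'E'
from h import *
from scipy.optimize import least_squares
np.set_printoptions(precision=4,suppress=True)
def L(f):
    d=np.load(f);return {k:d[k] for k in d},dict(eef_pos=d["p"],tcp_rot=d["q"])
A=L("w7.npz");B=L("w5.npz");C=L("w2.npz")
def tri(rs):
    M=0;b=0
    for o,d in rs:
        d=d/np.linalg.norm(d);P=np.eye(3)-np.outer(d,d);M=M+P;b=b+P@o
    return np.linalg.solve(M,b)
r7=lambda u,v:ray(A[0],[80+v/2,156+u/2],A[1]);r5=lambda u,v:ray(B[0],[(v)/2.3,130+u/2.3],B[1]);r2=lambda u,v:ray(C[0],[v/1.55,u/1.55],C[1])
print("cyl",tri([r7(325,372),r5(570,400),r2(628,210)]))
print("cyl b",tri([r5(570,400),r2(628,210)]))
print("knobtop",atz(A[0],[80+370/2,156+197/2],.178,A[1]), atz(C[0],[222/1.55,569/1.55],.178,C[1]))
print("expected",[.607+.178*np.cos(np.radians(-125)),.201+.178*np.sin(np.radians(-125))])
s=get_state()
plan(s["eef_pos"],s["tcp_rot"],[.505,.0555,.215],55)
E
```

```text
cyl [ 0.5422 -0.0245  0.0995]
cyl b [ 0.5432 -0.0277  0.0958]
knobtop [0.5075 0.0604 0.178 ] [0.506  0.0595 0.178 ]
expected [np.float64(0.5049033943295138), np.float64(0.05519093611655951)]
tr [-0.0796  0.0017  0.0468] tw [-0.0054  0.0022 -0.    ]
```

Request:
{"name": "arm_command", "arguments": {
  "steps": [
    {"translation":[-0.078,0.002,0],"twist":[-0.005,0.002,0],"fingers":0.4},
    {"translation":[-0.078,0.002,0],"twist":[-0.005,0.002,0],"fingers":0.4},
    {"translation":[-0.078,0.002,0.047],"twist":[-0.005,0.002,0],"fingers":0.4},
    {"translation":[-0.078,0.002,0.047],"twist":[-0.005,0.002,0],"fingers":0.4}
  ]
}}

```text
time: 14.3
eef_pos: [0.505, 0.0568, 0.2133]
tcp_rot: [0.887, 0.462, -0.002, -0.001]
contact_force: [-0.0, -0.6, -0.2]
opening: 0.7
finger_force: 0.0
```

```bash
python3 - <<'E'
from h import *
np.set_printoptions(precision=4,suppress=True)
s=get_state();print(s["eef_pos"],s["contact_force"],s["opening"],Ro.from_quat(s["tcp_rot"]).as_matrix()[:,0])
c=read_camera("wrist")
for r in recognise(c,"winding_knob")[:2]: print(r,atz(c,r["point"],.165,s))
# dark blob near the TCP
im=np.array(c["pixels"]).astype(int);p=None
T=np.array(c["T_tool_cam"])
for z in(.178,.165,.15):
    v=np.linalg.inv(T)@np.r_[Ro.from_quat(s["tcp_rot"]).inv().apply(np.array([.506,.0572,z])-s["eef_pos"]),1]
    th=np.arctan2(np.hypot(v[0],v[1]),v[2]);e=v[:2]/np.hypot(v[0],v[1])*th*c["K"][0][0];col,row=e[0]+c["K"][0][2],e[1]+c["K"][1][2]
    print(z,row,col);rr=int(row);cc=int(col);print(im[rr,cc-34:cc+35:2].mean(1).astype(int))
plan(s["eef_pos"],s["tcp_rot"],[.506,.0572,.137],55)
E
```

```text
[0.505  0.0568 0.2133] [-0.0013 -0.5677 -0.1997] 0.7003515534647817 [ 0.5736  0.8191 -0.0016]
{'point': [69.4, 256.9], 'conf': 0.93} [0.5599 0.1358 0.165 ]
0.178 221.07808117839997 258.2200654015297
[119 120 120 121 121 121 121 121 120 116  79  42  41  42  42  42  42  43
  42  42  41  41  49  57  62  93 118 120 120 121 122 124 130 135 136]
0.165 213.9308708053875 258.216925537439
[121 122 122 123 123 123 123 123 122 115  67  40  41  41  43  42  44  44
  43  43  43  42  57 108 121 121 121 121 121 120 121 122 121 121 122]
0.15 206.6824247488976 258.2132847086732
[121 121 122 122 122 123 124 124 127 136 108  45  39  39  40  40  41  41
  41  42  41  42  73 114 120 120 121 121 121 121 121 122 121 122 121]
tr [0.0013 0.0013 0.1018] tw [-0.0039  0.0015 -0.    ]
```

Request:
{"name": "arm_command", "arguments": {
  "steps": [
    {"translation":[0.001,0,0.03],"twist":[-0.004,0.0015,0],"fingers":0.4},
    {"translation":[0.001,0,0.07],"twist":[-0.004,0.0015,0],"fingers":0.4},
    {"translation":[0.001,0,0.1],"twist":[-0.004,0.0015,0],"fingers":0.4},
    {"translation":[0.001,0,0.1],"twist":[-0.004,0.0015,0],"fingers":0.4}
  ]
}}

```text
time: 14.9
eef_pos: [0.5073, 0.0573, 0.1414]
tcp_rot: [0.887, 0.462, 0.002, 0.002]
contact_force: [-0.4, 0.4, 0.0]
opening: 0.698
finger_force: 0.0
```

Request:
{"name": "arm_command", "arguments": {
  "grip_force": 80,
  "steps": [
    {"translation":[0,0,0],"twist":[0,0,0],"fingers":-1},
    {"translation":[0,0,0],"twist":[0,0,0],"fingers":-1},
    {"translation":[0,0,0],"twist":[0,0,0],"fingers":-1},
    {"translation":[0,0,0],"twist":[0,0,0],"fingers":-1},
    {"translation":[0,0,0],"twist":[0,0,0],"fingers":-1}
  ]
}}

```text
time: 15.52
eef_pos: [0.5062, 0.0588, 0.144]
tcp_rot: [0.887, 0.461, 0.002, -0.001]
contact_force: [-8.9, 5.1, 9.2]
opening: 0.185
finger_force: 77.9
```

Request:
{"name": "arm_command", "arguments": {
  "steps": [
    {"translation":[0,0,0],"twist":[0,0,0],"fingers":-1},
    {"translation":[0,0,0],"twist":[0,0,0],"fingers":-1}
  ]
}}

```text
time: 15.78
eef_pos: [0.5062, 0.0588, 0.1439]
tcp_rot: [0.887, 0.461, 0.002, -0.001]
contact_force: [-8.8, 5.1, 8.0]
opening: 0.182
finger_force: 77.9
```

```bash
cat >> h.py <<'E'
S=np.array([.607,.201])
def wind(s,degs,dr=0):
    "rows: tool pose turned clockwise about the spindle from the measured pose"
    R=Ro.from_quat(s["tcp_rot"]);v=s["eef_pos"][:2]-S;f=np.array(s["contact_force"])
    u=v/np.hypot(*v);t=np.array([u[1],-u[0]])
    print("r",np.hypot(*v),"ang",np.degrees(np.arctan2(v[1],v[0]))%360,"Frad",f[:2]@u,"Ftan(cw+)",f[:2]@t,"Fz",f[2],"open",s["opening"],s["finger_force"],"yaw",np.degrees(np.arctan2(*R.as_matrix()[[1,0],0])),"z",s["eef_pos"][2],"q6",s["qpos"][5],s["time"])
    for g in degs:
        Q=Ro.from_euler('z',-g,degrees=True);w=Q.apply(np.r_[v,0])[:2]*(1+dr/np.hypot(*v))
        d=np.r_[S+w-s["eef_pos"][:2],0]
        print(g,np.round(R.inv().apply(d)/.75,4),np.round((R.inv()*Q*R).as_rotvec(True)/60,4))
E
python3 - <<'E'
from h import *
np.set_printoptions(precision=4,suppress=True)
s=get_state();wind(s,[4,8,12,16,20])
E
```

```text
r 0.17430939228402648 ang 234.68730730900387 Frad 0.9027579344975506 Ftan(cw+) 10.156991690767782 Fz 8.004095350077073 open 0.18165238945141177 77.86100872443058 yaw 54.96356056579868 z 0.14394803713099594 q6 0.5245146784900485 15.775
4 [ 0.0006 -0.0162 -0.    ] [-0.0003 -0.0001  0.0667]
8 [ 0.0024 -0.0323 -0.    ] [-0.0005 -0.0001  0.1333]
12 [ 0.0053 -0.0483 -0.    ] [-0.0008 -0.0002  0.2   ]
16 [ 0.0093 -0.064  -0.    ] [-0.0011 -0.0002  0.2667]
20 [ 0.0144 -0.0794 -0.    ] [-0.0014 -0.0003  0.3333]
```

Request:
{"name": "arm_command", "arguments": {
  "steps": [
    {"translation":[0.0006,-0.0162,-0.001],"twist":[0,0,0.0667],"fingers":-1},
    {"translation":[0.0024,-0.0323,-0.002],"twist":[0,0,0.1333],"fingers":-1},
    {"translation":[0.0053,-0.0483,-0.002],"twist":[0,0,0.2],"fingers":-1},
    {"translation":[0.0093,-0.064,-0.002],"twist":[0,0,0.2667],"fingers":-1},
    {"translation":[0.0144,-0.0794,-0.002],"twist":[0,0,0.3333],"fingers":-1}
  ]
}}

```text
time: 16.4
eef_pos: [0.4651, 0.0994, 0.144]
tcp_rot: [0.954, 0.3, 0.003, 0.003]
contact_force: [0.6, -3.0, -0.2]
opening: 0.181
finger_force: 79.0
```

```bash
python3 - <<'E'
from h import *
np.set_printoptions(precision=4,suppress=True)
s=get_state();wind(s,[4,8,12,16,20])
E
```

```text
r 0.17454572844462218 ang 215.58852930424428 Frad 1.256706933126605 Ftan(cw+) -2.8445033286575034 Fz -0.22904359665168267 open 0.18090104299391016 79.00944015113055 yaw 34.96388692444797 z 0.14403225399314135 q6 0.9608598910945189 16.4
4 [ 0.0004 -0.0162 -0.0001] [-0.0003 -0.0005  0.0667]
8 [ 0.0019 -0.0324 -0.0002] [-0.0006 -0.001   0.1333]
12 [ 0.0046 -0.0484 -0.0003] [-0.0009 -0.0014  0.2   ]
16 [ 0.0083 -0.0642 -0.0004] [-0.0013 -0.0019  0.2667]
20 [ 0.0132 -0.0797 -0.0005] [-0.0016 -0.0024  0.3333]
```

Request:
{"name": "arm_command", "arguments": {
  "steps": [
    {"translation":[0.0004,-0.0162,0],"twist":[0,0,0.0667],"fingers":-1},
    {"translation":[0.0019,-0.0324,0],"twist":[0,0,0.1333],"fingers":-1},
    {"translation":[0.0046,-0.0484,0],"twist":[0,0,0.2],"fingers":-1},
    {"translation":[0.0083,-0.0642,0],"twist":[0,0,0.2667],"fingers":-1},
    {"translation":[0.0132,-0.0797,0],"twist":[0,0,0.3333],"fingers":-1}
  ]
}}

```text
time: 17.02
eef_pos: [0.4384, 0.1538, 0.144]
tcp_rot: [0.991, 0.131, 0.003, 0.003]
contact_force: [-3.6, -5.3, 2.9]
opening: 0.184
finger_force: 79.3
```

```bash
python3 - <<'E'
from h import *
np.set_printoptions(precision=4,suppress=True)
s=get_state();wind(s,[4,8,12,16,20])
E
```

```text
r 0.1750704334384831 ang 195.62567773067892 Frad 4.911463555926042 Ftan(cw+) -4.08990128842288 Fz 2.9022747810497775 open 0.18417724164551752 79.32425918988883 yaw 15.002716197773907 z 0.1439760303302196 q6 1.4329747278787022 17.025
4 [ 0.0004 -0.0163 -0.0001] [-0.0003 -0.0004  0.0667]
8 [ 0.0019 -0.0325 -0.0002] [-0.0007 -0.0008  0.1333]
12 [ 0.0046 -0.0486 -0.0003] [-0.001  -0.0011  0.2   ]
16 [ 0.0083 -0.0644 -0.0003] [-0.0013 -0.0015  0.2667]
20 [ 0.0132 -0.08   -0.0004] [-0.0016 -0.0019  0.3333]
```

Request:
{"name": "arm_command", "arguments": {
  "steps": [
    {"translation":[0.0,-0.0163,0],"twist":[0,0,0.0667],"fingers":-1},
    {"translation":[0.0009,-0.0325,0],"twist":[0,0,0.1333],"fingers":-1},
    {"translation":[0.0034,-0.0486,0],"twist":[0,0,0.2],"fingers":-1},
    {"translation":[0.007,-0.0644,0],"twist":[0,0,0.2667],"fingers":-1},
    {"translation":[0.0118,-0.08,0],"twist":[0,0,0.3333],"fingers":-1}
  ]
}}

```text
time: 17.65
eef_pos: [0.4318, 0.2142, 0.144]
tcp_rot: [0.999, -0.043, 0.004, 0.002]
contact_force: [-1.3, -4.3, 2.5]
opening: 0.18
finger_force: 79.3
```

```bash
python3 - <<'E'
from h import *
np.set_printoptions(precision=4,suppress=True)
s=get_state();wind(s,[4,8,12,16,20,24,27,28])
E
```

```text
r 0.17571121328835484 ang 175.68051673029842 Frad 1.0163508174347975 Ftan(cw+) -4.4123208120703 Fz 2.529076021864726 open 0.18049711205968014 79.30961574660614 yaw -4.971547901313029 z 0.14402397074226034 q6 1.9134807070754776 17.65
4 [ 0.0004 -0.0163 -0.0001] [-0.0005 -0.0002  0.0667]
8 [ 0.0019 -0.0326 -0.0001] [-0.001  -0.0005  0.1333]
12 [ 0.0046 -0.0488 -0.0001] [-0.0015 -0.0007  0.2   ]
16 [ 0.0083 -0.0647 -0.0002] [-0.002  -0.0009  0.2667]
20 [ 0.0132 -0.0803 -0.0002] [-0.0025 -0.0012  0.3333]
24 [ 0.0192 -0.0955 -0.0002] [-0.003  -0.0014  0.4   ]
27 [ 0.0243 -0.1066 -0.0002] [-0.0033 -0.0016  0.45  ]
28 [ 0.0262 -0.1103 -0.0002] [-0.0035 -0.0017  0.4667]
```

Request:
{"name": "arm_command", "arguments": {
  "steps": [
    {"translation":[0.0004,-0.0163,0],"twist":[0,0,0.0667],"fingers":-1},
    {"translation":[0.0019,-0.0326,0],"twist":[0,0,0.1333],"fingers":-1},
    {"translation":[0.0046,-0.0488,0],"twist":[0,0,0.2],"fingers":-1},
    {"translation":[0.0083,-0.0647,0],"twist":[0,0,0.2667],"fingers":-1},
    {"translation":[0.0132,-0.0803,0],"twist":[0,0,0.3333],"fingers":-1}
  ]
}}

```text
time: 18.27
eef_pos: [0.4461, 0.2735, 0.144]
tcp_rot: [0.976, -0.216, 0.003, 0.002]
contact_force: [-4.3, -4.3, 6.0]
opening: 0.185
finger_force: 79.5
```

```bash
python3 - <<'E'
from h import *
np.set_printoptions(precision=4,suppress=True)
s=get_state();wind(s,[2,4,6,7,8,9])
E
```

```text
r 0.17648820722090866 ang 155.7400907137383 Frad 2.100802772405754 Ftan(cw+) -5.71017541162529 Fz 5.997497766444743 open 0.18496339214877808 79.5370833389461 yaw -24.95673326992481 z 0.14401470728215474 q6 2.3680944844168454 18.275
2 [ 0.     -0.0082 -0.    ] [-0.0002 -0.0001  0.0333]
4 [ 0.0004 -0.0164 -0.    ] [-0.0004 -0.0001  0.0667]
6 [ 0.001  -0.0246 -0.    ] [-0.0006 -0.0002  0.1   ]
7 [ 0.0014 -0.0287 -0.    ] [-0.0007 -0.0002  0.1167]
8 [ 0.0019 -0.0328 -0.0001] [-0.0008 -0.0003  0.1333]
9 [ 0.0024 -0.0368 -0.0001] [-0.0009 -0.0003  0.15  ]
```

Request:
{"name": "arm_command", "arguments": {
  "steps": [
    {"translation":[0,-0.0082,0],"twist":[0,0,0.0333],"fingers":-1},
    {"translation":[0.0003,-0.0164,-0.0005],"twist":[0,0,0.0667],"fingers":-1},
    {"translation":[0.0006,-0.0205,-0.001],"twist":[0,0,0.0833],"fingers":-1},
    {"translation":[0.0008,-0.0246,-0.001],"twist":[0,0,0.1],"fingers":-1},
    {"translation":[0.0008,-0.0246,-0.001],"twist":[0,0,0.1],"fingers":-1}
  ]
}}

```text
time: 18.9
eef_pos: [0.4541, 0.2896, 0.144]
tcp_rot: [0.964, -0.266, 0.002, 0.002]
contact_force: [-5.4, -3.7, 2.3]
opening: 0.184
finger_force: 79.3
```

```bash
python3 - <<'E'
from h import *
np.set_printoptions(precision=4,suppress=True)
s=get_state();wind(s,[.5,1,1.5,2,3])
E
```

```text
r 0.17673485709572692 ang 149.92283517244766 Frad 2.797900982109937 Ftan(cw+) -5.922371526960303 Fz 2.2834967019548795 open 0.18440860053941416 79.27632316946983 yaw -30.82664066663884 z 0.1440176560657848 q6 2.4937781129512855 18.9
0.5 [-0.     -0.0021 -0.    ] [-0.     -0.      0.0083]
1 [-0.     -0.0041 -0.    ] [-0.0001 -0.      0.0167]
1.5 [ 0.     -0.0062 -0.    ] [-0.0001 -0.      0.025 ]
2 [ 0.     -0.0082 -0.    ] [-0.0002 -0.0001  0.0333]
3 [ 0.0002 -0.0123 -0.    ] [-0.0003 -0.0001  0.05  ]
```

Request:
{"name": "arm_command", "arguments": {
  "steps": [
    {"translation":[0,-0.0025,0],"twist":[0,0,0.01],"fingers":-1},
    {"translation":[0,-0.005,0],"twist":[0,0,0.02],"fingers":-1},
    {"translation":[0,-0.005,0],"twist":[0,0,0.02],"fingers":-1}
  ]
}}

```text
time: 19.27
eef_pos: [0.4559, 0.2927, 0.144]
tcp_rot: [0.961, -0.276, 0.002, 0.002]
contact_force: [-5.9, -4.4, 2.4]
opening: 0.183
finger_force: 79.3
```

Request:
{"name": "arm_command", "arguments": {
  "steps": [
    {"translation":[0,-0.002,0],"twist":[0,0,0.008],"fingers":-1},
    {"translation":[0,-0.004,0],"twist":[0,0,0.016],"fingers":-1},
    {"translation":[0,-0.004,0],"twist":[0,0,0.016],"fingers":-1}
  ]
}}

```text
time: 19.65
eef_pos: [0.4573, 0.295, 0.144]
tcp_rot: [0.959, -0.284, 0.002, 0.002]
contact_force: [-5.0, -4.9, 2.7]
opening: 0.186
finger_force: 79.4
```

```bash
python3 - <<'E'
from h import *
s=get_state();wind(s,[])
E
```

```text
r 0.1767808683657624 ang 147.89201507001476 Frad 1.639283464045155 Ftan(cw+) -6.762572719542881 Fz 2.709225449983975 open 0.186474391251561 79.40532160922885 yaw -32.97711440025475 z 0.14400684482739126 q6 2.538811055629405 19.65
```

Request:
{"name": "arm_command", "arguments": {
  "steps": [
    {"translation":[0,-0.002,0],"twist":[0,0,0.008],"fingers":-1},
    {"translation":[0,-0.004,0],"twist":[0,0,0.016],"fingers":-1},
    {"translation":[0,-0.004,0],"twist":[0,0,0.016],"fingers":-1}
  ]
}}

```text
time: 20.02
eef_pos: [0.4575, 0.2955, 0.144]
tcp_rot: [0.957, -0.291, 0.001, 0.005]
contact_force: [-10.6, -12.0, 8.2]
opening: 0.183
finger_force: 80.5
```

```bash
python3 - <<'E'
from h import *
s=get_state();wind(s,[])
E
```

```text
r 0.17683982881158627 ang 147.69149423568993 Frad 2.5268547781763977 Ftan(cw+) -15.836254327986374 Fz 8.16707879793049 open 0.18344368849977938 80.52055316133192 yaw -33.83398510934074 z 0.14397318688799324 q6 2.5578973370851856 20.025
```

Request:
{"name": "arm_command", "arguments": {
  "steps": [
    {"translation":[0,-0.001,-0.001],"twist":[0,0,0],"fingers":-1},
    {"translation":[0,-0.001,-0.001],"twist":[0,0,0],"fingers":-1},
    {"translation":[0,-0.001,-0.001],"twist":[0,0,0],"fingers":-1},
    {"translation":[0,-0.001,-0.001],"twist":[0,0,0],"fingers":-1}
  ]
}}

```text
time: 20.52
eef_pos: [0.4575, 0.2956, 0.144]
tcp_rot: [0.957, -0.291, 0.001, 0.006]
contact_force: [-10.2, -13.1, 6.4]
opening: 0.181
finger_force: 80.4
```

```bash
python3 - <<'E'
from h import *
np.set_printoptions(precision=4,suppress=True)
s=get_state();wind(s,[])
c=read_camera("wrist")
a=np.radians(148.5);print("expect ring",S+.118*np.array([np.cos(a),np.sin(a)]))
for q in("ring_middle","casting_ring","ring_mouth"):
    for r in recognise(c,q)[:2]: print(q,r,atz(c,r["point"],.13,s))
c=read_camera("scene")
for q,z in dict(casting_ring=.13,dental_model=.016,steel_tin=.021,felt_wheel=.007).items():
    for r in recognise(c,q)[:2]: print(q,r,atz(c,r["point"],z))
E
```

```text
r 0.17686885345286155 ang 147.674749468503 Frad 1.6213270713115748 Ftan(cw+) -16.58083137882195 Fz 6.351915930735607 open 0.18091511844332106 80.44611663688556 yaw -33.83583784835719 z 0.14400368005426437 q6 2.558637500094661 20.525
expect ring [0.5064 0.2627]
ring_middle {'point': [135.5, 253.6], 'conf': 0.56} [0.5061 0.2645 0.13  ]
casting_ring {'point': [135.0, 252.6], 'conf': 0.78} [0.5066 0.2648 0.13  ]
casting_ring {'point': [76.9, 249.9], 'conf': 0.18} [0.5327 0.2489 0.13  ]
ring_mouth {'point': [135.1, 249.5], 'conf': 0.6} [0.5075 0.2661 0.13  ]
casting_ring {'point': [196.5, 237.5], 'conf': 0.66} [0.5203 0.2748 0.13  ]
dental_model {'point': [177.7, 337.1], 'conf': 0.77} [ 0.3749 -0.1044  0.016 ]
dental_model {'point': [189.4, 223.4], 'conf': 0.75} [0.6598 0.1019 0.016 ]
steel_tin {'point': [205.2, 315.3], 'conf': 0.96} [0.3859 0.0754 0.021 ]
steel_tin {'point': [269.6, 257.1], 'conf': 0.35} [0.4226 0.3755 0.021 ]
felt_wheel {'point': [306.0, 261.7], 'conf': 0.69} [0.3743 0.4566 0.007 ]
felt_wheel {'point': [192.3, 239.7], 'conf': 0.3} [0.6157 0.0835 0.007 ]
```

The ring is in the cradle, the arm is hard on the stop, and the bystanders haven't moved, so I'm handing in.

```bash
python3 -c "from plant import sign_off;print(sign_off())"
```

```text
the job is handed in; nothing more can be done
None
```

Job handed in at about 20.5 s of the 66 s allowed: the ring is seated in the cradle with its mouth facing the crucible, and the gripper is holding the arm by its knob, wound hard against the red-capped stop; the bystanders last seen are where they were, but the result of the judging was not reported.

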